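# Stop and lock a coasting centrifuge rotor

## Robot

A 6-joint arm with a two-finger parallel gripper is mounted at the origin on a cart in front of the work surface, level with it; the furniture and walls round the work are solid. World frame = base frame: x ahead of the robot, y to its left, z up, the work surface at z = 0. Lengths are in mm, angles in rad, forces in N, time in s.
With the tool pointing down it reaches from about 400 to 925 mm from the base axis. Payload 12.5 kg.
Tool frame: the origin (TCP) lies between the finger pads; the fingertips stand 19 mm ahead of it and the grasp point (between the pads) is the TCP (env.tips_ahead is the distance from the TCP to the fingertips, in mm); z points along the fingers, y is the line along which they close (so a half turn about z gives the same grasp; the last joint's range is limited). The gripper opens to 95 mm and grips with 3 to 60 N. Pads are 20 mm wide; open, the fingers measure 119 mm over their backs; the gripper's body (75 mm by 180 mm) begins 59 mm behind the grasp point.
Start: joints at [-1.356, 0.491, 1.559, -0, 1.092, -0.106], TCP at [197.101, -593.124, 233.661] pointing down, gripper open.
Joint ranges: [-3.1, 3.1], [-0.84, 2.19], [0.05, 2.79], [-1.13, 4.28], [0.06, 2.93], [-2.69, 2.69]. Speed limits (rad/s): [2.22, 2.22, 2.79, 3.14, 3.14, 3.14].

## Interface

Orientations are given as [roll, pitch, yaw] about the fixed x, y, z axes, in that order (R = Rz(yaw) Ry(pitch) Rx(roll)).
In Python, from cell import env gives the robot as it stands.
- The arm moves only by the shell command python3 -m crank 'ROWS'. ROWS is JSON, a list of rows, each a list of 5 numbers: the shift along the tool's x, y, z in mm, then the turn about the tool's z in degrees, then the finger opening in mm, from 0 to 95.1. In form: [[dx, dy, dz, yaw, grip], ...]. A call has 1 to 10 rows; each row is the pose to reach, as a shift and turn from the pose commanded when the call began, along the tool's axes at that moment; what a row does not reach only later rows make up. A row lasts 1/12 s, in which the tool goes at most 41.7 mm and 7.16 degrees, less where a joint would pass 70% of its speed; a pose out of reach is approached as far as the arm can. A call with a gripper value outside its range is refused whole. The fingers move at their own pace and stop on an object; the grip force is fixed at half the most. Time passes only in rows, so rows that repeat a pose let the fingers close. It gives the time, the measured TCP pose, the force, the opening and the grip force at its end, in the units of the state.
- env.state(): the state, without advancing time (a new reading comes with each control period).
- env.read_camera(name): name is "side" or "top" or "wrist"; returns a dict with "img" (384x512x3 uint8, blue, green, red), "K" (3x3 intrinsics, pixels), "pose" (4x4, takes a point from camera to world coordinates). Camera axes: x right, y down, z forward; pixel columns grow to the right and rows downward; lengths in mm; the calibration is good to about 2 mm. A picture is of the moment at which its call begins. There is no depth.
- env.job_done(): hands the job in; it is judged then, once.
The state is a dict: "t": time; "joints": joint angles; "qvel": joint speeds; "tau": joint torques, N m; "eef_pos": TCP position; "tcp_rot": TCP orientation; "ft_force": force on the tool from outside, world axes, zero at the start; "moment": the same for the moment, N m; "opening": opening from 0.0 (shut) to 1.0 (fully open); "grip_force": force on a finger pad.
Only numpy, scipy, OpenCV 4.12 (cv2) and the standard library are available. Lean on these libraries where they do the work, as an engineer would, in place of code of your own. Each camera call takes 0.05 s, during which the arm holds its last target. There are 200 camera calls.

## Task

Lock the rotor of the open centrifuge for a rotor change: it is switched off but still coasting, so slow it with a light touch on its flat rim until it stands still with its lock hole in line with the slot of the forked bracket. Then put the lock pin from the accessory block down through the slot into the hole, without forcing it and never while the rotor turns, until its collar lies on the bracket, and let go. Leave the glassware and the tube rack where they are.

Things in the scene. Friction and masses are not known exactly. Their poses are not given: they have to be found in the camera images.
- centrifuge: Bench centrifuge, fixed; block 236 (x) x 228 (y) mm, deck 100 mm above the bench. Origin on the bench under the rotor's axle; x towards its back, where the lid stands open (285 mm above the bench, leaning back: keep the gripper off it), z up. Round bowl open above. A forked steel bracket is screwed to the deck's front right (-x, -y) corner and reaches over the rotor's rim.
- lock_slot (a point): Where the pin goes: slot in the forked bracket, on its top face, 106 mm above the bench, 62 mm from the axle in direction (-1,-1) of the centrifuge's axes (point has the same axes). Slot 10.2 mm wide, along the line to the axle, open 10 mm towards the axle, closed 14 mm outwards; prongs 12 mm wide. Plate 6 mm thick, its underside 4 mm above the rim. Two screw heads, 4 mm high, 42 mm outwards.
- spindle (a joint): Turn of the rotor about its axle, rad, growing counter-clockwise from above, not wrapped. At every full turn (n x 2 pi) the hole lies under the slot. Coasts at about 3 to 6 rad/s, losing only some 0.07 rad/s each second, so it must be braked; once stopped it stays. Inertia 0.02 kg m2: a finger with 4 N on the rim slows it by 5 to 12 rad/s per second.
- lock_hole (a point): Centre of the only hole in the rotor's rim, at the rim's top face, 62 mm from the axle; round, 11.2 mm wide, right through the 12 mm thick rim, with free space below. Turns with the rotor.
- rotor: Aluminium rotor; origin on the axle, level with the rim's flat top face, 96 mm above the bench (4 mm below the deck); x points to the lock hole. Rim 46 to 76 mm from the axle; inside it a dish with twelve capped tubes and a hub nut, all lower than the rim. It hangs in rubber mounts that give 0.2 mm per newton downwards, 6 mm at most. Touch it lightly: over 14 N from the fingers is too much.
- lock_pin: Steel lock pin, 62 mm tall, about 110 g, standing in a bore of the block. Origin at the nose tip, z up along it. Nose tapers from 3 to 8 mm wide over 8 mm; shank 8 mm wide up to 28 mm; collar 22 mm wide from 28 to 32 mm, resting on the block; round knurled grip 18 mm wide from 36 to 62 mm. Seated, its origin is 28 mm below lock_slot. Over 20 N on the rotor is too much.
- accessory_block: Grey plastic block 50 (x) x 110 (y) x 40 mm, fixed to the bench; origin under its centre. Two bores, 11 mm wide and 34 mm deep, 30 mm either side of the centre along y; the pin stands in one, the rotor key in the other, either way round.
- rotor_key: Rotor key, T-shaped steel key standing in the other bore: 8 mm rod with a 65 mm crossbar along its x axis; origin at its foot, crossbar 70 mm above that, 82 mm above the bench. Not needed here.
- tube_rack: Wooden test-tube rack, 58 x 196 x 154 mm, with four tubes; origin under its centre. Bystander.
- beaker_100: Small glass beaker, 57 mm wide, 72 mm high; origin under its centre. Bystander.
- flask_07: Small conical glass flask with a screw cap, 62 mm wide, 111 mm high; origin under its centre. Bystander.

How it is judged:
By the outcome, as a careful person would: the job done as asked, in the order asked, and still so for the second after the job is handed in, with the robot touching nothing.
It also fails if it takes over 67 s, if anything falls off the work surface, if the arm or the gripper's body presses on something with over 40 N, if the wrist force passes 120 N, or if a joint passes its speed limit or range.

## Working session

There is one attempt and no reset: what is moved stays moved. The work goes in short steps, Python scripts to look and compute and a shell command to move; the robot and the scene stay as the last step left them, time stands still between calls to the robot, and variables do not carry over. Pictures are saved under pics/ and viewed, at most 11 in all, crops included, and the job is handed in when it is done.

```bash
ls; mkdir -p pics; python3 - <<'E'
from cell import env
import cv2,numpy as np
s=env.state();print(s)
ims=[]
for n in("top","side"):
    c=env.read_camera(n);cv2.imwrite(f"pics/{n}0.png",c["img"]);np.savez(f"{n}0.npz",**c);print(n,c["K"].tolist(),c["pose"].round(3).tolist())
E
```

```text
pics
{'t': 0.0, 'joints': array([-1.35558608e+00,  4.91600579e-01,  1.55947298e+00,  1.81020352e-05,
        1.09169323e+00, -1.05598742e-01]), 'qvel': array([-0.00161735, -0.00048387,  0.00151718, -0.00183408,  0.00015324,
        0.0004713 ]), 'tau': array([ 2.43028808e-03, -6.12638426e+01, -2.58182716e+01,  6.93232007e-02,
        4.82455327e-02, -8.25799111e-05]), 'eef_pos': array([ 197.06064997, -592.87765219,  233.02814826]), 'tcp_rot': array([-3.14042675e+00, -1.39722109e-04,  3.20800549e-01]), 'ft_force': array([-0.44856656,  0.2459559 , -0.94591787]), 'moment': array([ 0.031511  , -0.04527026,  0.0103831 ]), 'grip_force': 0.0, 'opening': 0.9986898203852898}
top [[353.7017295190784, 0.0, 257.45109784565733], [0.0, 353.7017295190784, 189.21361209721707], [0.0, 0.0, 1.0]] [[0.014, -0.984, 0.18, 443.956], [-1.0, -0.011, 0.016, -178.963], [-0.014, -0.18, -0.984, 1001.567], [0.0, 0.0, 0.0, 1.0]]
side [[365.07800308563776, 0.0, 249.26193530034257], [0.0, 365.07800308563776, 194.07624738200016], [0.0, 0.0, 1.0]] [[-0.97, -0.134, 0.204, 447.593], [-0.244, 0.513, -0.823, 519.047], [0.005, -0.848, -0.53, 554.843], [0.0, 0.0, 0.0, 1.0]]
```

View pics/top0.png

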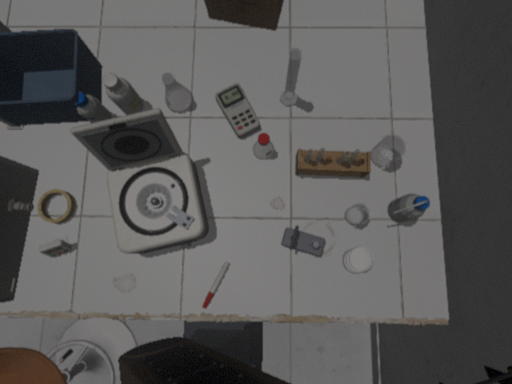

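View pics/side0.png

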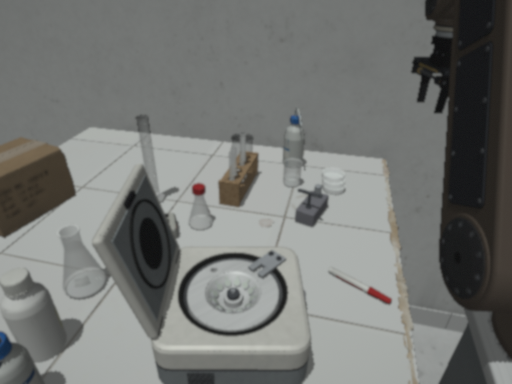

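```bash
cat > h.py <<'E'
import numpy as np,cv2
def ray(c,u,v,z):
    K,P=c["K"],c["pose"];d=P[:3,:3]@np.linalg.solve(K,[u,v,1.]);o=P[:3,3]
    return (o+d*(z-o[2])/d[2])[:2]
def proj(c,p):
    P=c["pose"];q=c["K"]@(P[:3,:3].T@(np.asarray(p,float)-P[:3,3]));return q[:2]/q[2]
E
python3 - <<'E'
import cv2,numpy as np
c=np.load("top0.npz");im=c["img"];s=np.load("side0.npz")["img"]
b=lambda i:np.clip(i.astype(float)*1.5,0,255).astype(np.uint8)
a=cv2.resize(b(im[145:255,100:210]),(400,400),interpolation=2)
d=cv2.resize(b(im[215:265,270:340]),(400,286),interpolation=2)
e=cv2.resize(b(s[240:350,150:325]),(400,251),interpolation=2)
f=cv2.resize(b(s[175:230,285:335]),(264,290),interpolation=2)
o=np.zeros((600,800,3),np.uint8);o[:400,:400]=a;o[:286,400:]=d;o[290:541,400:]=e
o[400:600,:182]=f[:200,:182]
cv2.imwrite("pics/c1.png",o)
E
```

```text
(no output)
```

View pics/c1.png

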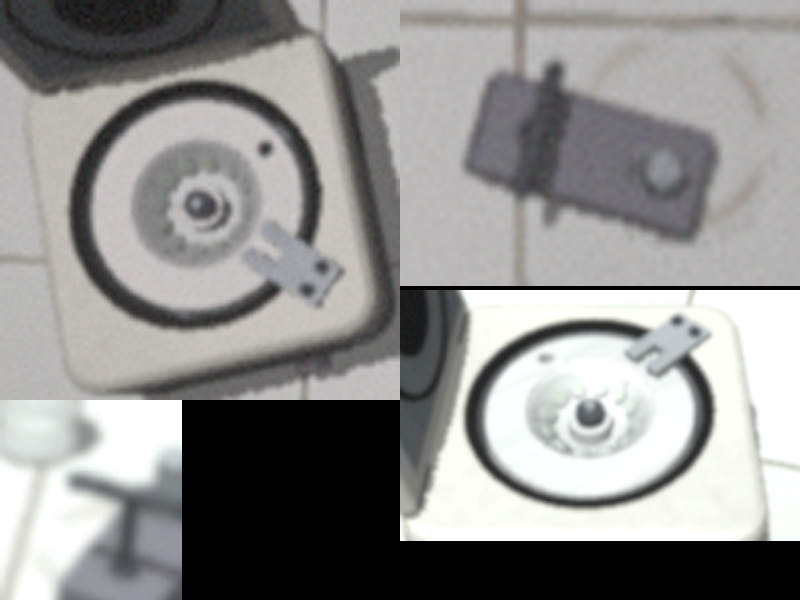

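```bash
cat >> h.py <<'E'
def rim(c,cen,zr=96):
    "rotor centre from edge of the white rim (dark ring inside edge), rays from a guess of centre; hole angle from dark blob"
    g=cv2.cvtColor(c["img"],cv2.COLOR_BGR2GRAY).astype(np.float32);pts=[]
    for a in np.arange(0,2*np.pi,.05):
        r=np.arange(60,95,.5)
        uv=np.array([proj(c,[cen[0]+q*np.cos(a),cen[1]+q*np.sin(a),zr]) for q in r],np.float32)
        v=cv2.remap(g,uv[:,:1],uv[:,1:],1)[:,0]
        d=np.diff(v);k=d.argmin()
        if v[:10].mean()-v.min()>25: pts.append([cen[0]+r[k]*np.cos(a),cen[1]+r[k]*np.sin(a)])
    P=np.array(pts)
    for _ in range(4):
        A=np.c_[2*P,np.ones(len(P))];x=np.linalg.lstsq(A,(P**2).sum(1),rcond=None)[0]
        R=np.sqrt(x[2]+x[0]**2+x[1]**2);e=abs(np.hypot(*(P-x[:2]).T)-R);P=P[e<max(2*np.median(e),1)]
    return x[:2],R,len(P)
def hole(c,cen,lo=54,hi=70):
    "world angle of the darkest spot on the r=62 ring"
    g=cv2.cvtColor(c["img"],cv2.COLOR_BGR2GRAY).astype(np.float32)
    A=np.arange(-np.pi,np.pi,.01)
    uv=np.array([proj(c,[cen[0]+62*np.cos(a),cen[1]+62*np.sin(a),96]) for a in A],np.float32)
    v=cv2.remap(g,uv[:,:1],uv[:,1:],1)[:,0]
    return A,v
E
python3 - <<'E'
import numpy as np;from h import *
c=dict(np.load("top0.npz"));s=dict(np.load("side0.npz"))
cen=ray(c,153.9,201.1,96);print("cen",cen)
for _ in range(3):
    cen,R,n=rim(c,cen)
print(cen,R,n)
x=ray(s,150+(590-400)/2.286,240+(413-290)/2.286,85);print("side hub",x, ray(c,100+204/3.636,145+204/3.636,85))
for uv in((265,148),(258,243),(321,267),(313,299),(272,226),(248,258)):
    p=ray(c,100+uv[0]/3.636,145+uv[1]/3.636,106);q=p-cen;print(uv,p,np.hypot(*q),np.degrees(np.arctan2(q[1],q[0])))
for uv in((500,75),(715,133),(690,238),(468,170)): print("blk",ray(c,270+(uv[0]-400)/5.714,215+uv[1]/5.714,40))
print("pin",ray(c,316.0,244.8,74))
# block base corners of centrifuge deck
for uv in((30,95),(325,35),(390,320),(75,385)): print("deck",ray(c,100+uv[0]/3.636,145+uv[1]/3.636,100))
A,v=hole(c,cen);i=np.argsort(v)[:12];print(np.degrees(A[i]).round(),v[i].round())
E
```

```text
cen [575.32607903 104.48886421]
[576.87730701 105.43231698] 75.96195627508071 83
side hub [577.31107389 104.97713078] [576.97556443 102.10791061]
(265, 148) [614.6856674   54.72274026] 63.25293105392816 -53.29229666436521
(258, 243) [546.72366219  55.77546565] 58.09513903585819 -121.26781381010335
(321, 267) [530.40742007  10.58343401] 105.62083598214856 -116.10189921393368
(313, 299) [508.03491496  15.0712467 ] 113.59752623294851 -127.3022882510875
(272, 226) [558.8599094   46.58655474] 61.54226475266697 -107.02354235481602
(248, 258) [536.08096294  62.19418301] 59.446428978912806 -133.3356247916202
blk [ 513.87843466 -245.99038843]
blk [ 487.97819737 -346.99447005]
blk [ 439.26627292 -334.37022484]
blk [ 469.20619671 -230.91063289]
pin [ 469.37818192 -317.16774531]
deck [652.97667458 229.21186079]
deck [700.03350805  17.25367593]
deck [494.54249587 -38.28710142]
deck [446.83553556 179.10139793]
[-49. -49. -48. -50. -51. -51. -48. -52. -47. -47. -52. -46.] [48. 48. 48. 49. 49. 50. 50. 58. 58. 66. 67. 75.]
```

```bash
cat >> h.py <<'E'
def go(s,x,y,z,yaw=None):
    e=s["eef_pos"];a=s["tcp_rot"][2];d=np.array([x,y,z])-e
    r=[d@[np.cos(a),np.sin(a),0],d@[np.sin(a),-np.cos(a),0],-d[2]]
    print("rows",np.round(r,1),"yaw now",round(np.degrees(a),2),"turn",None if yaw is None else round(-(yaw-np.degrees(a)),1))
E
python3 - <<'E'
from cell import env;from h import *
go(env.state(),515.9,105.4,140)
E
```

```text
rows [ 522.8 -562.2   93.1] yaw now 18.38 turn None
```

```bash
R='[523,-562,0,0,0]'; python3 -m crank '[[523,-562,0,0,0],[523,-562,0,0,0],[523,-562,0,0,0],[523,-562,0,0,0],[523,-562,0,0,0],[523,-562,0,0,0],[523,-562,0,0,0],[523,-562,0,0,0],[523,-562,0,0,0],[523,-562,0,0,0]]'; python3 - <<'E'
from cell import env;from h import *
go(env.state(),515.9,105.4,140)
E
```

```text
t: 0.93
eef_pos: [370.5, -212.2, 233.6]
tcp_rot: [3.142, -0.0, 0.32]
ft_force: [0.9, -0.3, 1.0]
opening: 0.358
grip_force: 0.0
rows [ 238.  -255.7   93.6] yaw now 18.36 turn None
```

```bash
python3 -m crank '[[238,-256,0,0,0],[238,-256,0,0,0],[238,-256,0,0,0],[238,-256,40,0,0],[238,-256,60,0,0],[238,-256,80,0,0],[238,-256,93,0,0],[238,-256,93,0,0],[238,-256,93,0,0],[238,-256,93,0,0]]'; python3 - <<'E'
from cell import env;from h import *
s=env.state();go(s,515.9,105.4,140)
for i in range(1):
  ims=[]
  for n in("side","top","wrist"):
    c=env.read_camera(n);np.savez(f"{n}1.npz",**c);ims.append(c["img"])
print(c["pose"].round(3).tolist())
o=np.zeros((600,800,3),np.uint8)
f=lambda i:cv2.resize(i,(400,300),interpolation=3)
o[:300,:400]=cv2.resize(ims[0][230:350,150:310],(400,300));o[:300,400:]=cv2.resize(ims[1][140:260,90:250],(400,300));o[300:,:400]=f(ims[2]);cv2.imwrite("pics/c2.png",o)
E
```

```text
t: 1.77
eef_pos: [515.8, 107.8, 137.3]
tcp_rot: [-3.14, 0.003, 0.324]
ft_force: [-0.9, -0.8, -0.1]
opening: 0.007
grip_force: 0.0
rows [-0.7  2.3 -2.7] yaw now 18.57 turn None
[[0.317, -0.919, -0.235, 580.669], [-0.948, -0.307, -0.078, 127.526], [-0.0, 0.248, -0.969, 291.276], [0.0, 0.0, 0.0, 1.0]]
```

View pics/c2.png

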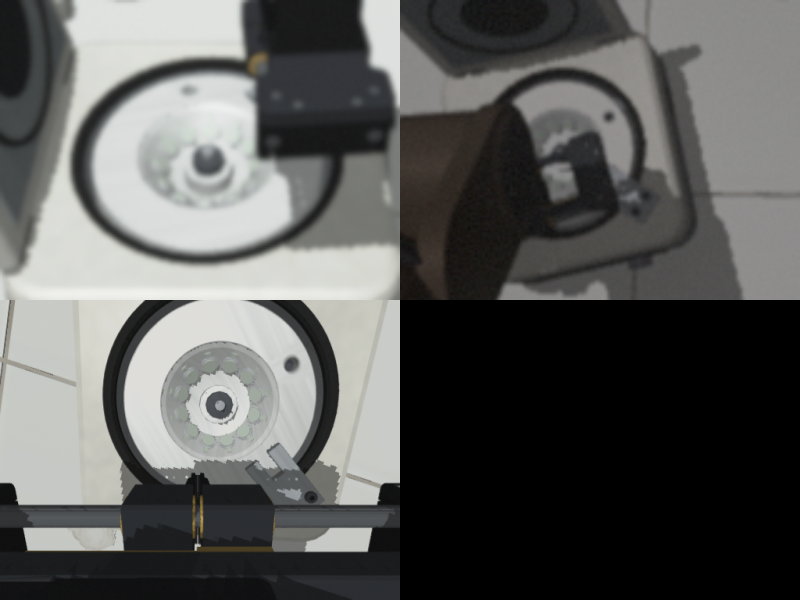

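```bash
python3 -m crank '[[9,-16,0,7,0],[9,-16,0,14,0],[9,-16,0,21,0],[9,-16,5,28,0],[9,-16,8,35,0],[9,-16,12,38.5,0],[9,-16,12,38.5,0],[9,-16,12,38.5,0],[9,-16,12,38.5,0]]'; cat >> h.py <<'E'
def holeang(c,cen,skip=()):
    g=cv2.cvtColor(c["img"],cv2.COLOR_BGR2GRAY).astype(np.float32)
    A=np.arange(-np.pi,np.pi,.01);rs=np.arange(50,75,1.)
    uv=np.array([[proj(c,[cen[0]+r*np.cos(a),cen[1]+r*np.sin(a),96]) for r in rs] for a in A],np.float32)
    return A,cv2.remap(g,uv[...,0],uv[...,1],1)
E
python3 - <<'E'
from cell import env;from h import *
s=env.state();go(s,519.6,126.3,125)
w=[];t=[]
for i in range(3):
  t.append(env.state()["t"]);w.append(env.read_camera("wrist"))
c=w[0];np.savez("w2.npz",**c);print(t,env.state()["t"])
cen,R,n=rim(c,[576.9,105.4]);print(cen,R,n)
A,v=holeang(c,cen)
o=np.vstack([holeang(k,cen)[1].T for k in w]);o=cv2.resize(o,(628,375))
im=c["img"].copy();o2=np.zeros((600,800,3),np.uint8);o2[:288,:384]=cv2.resize(im,(384,288));o2[290:590,:628]=cv2.resize(o,(628,300))[...,None];cv2.imwrite("pics/c3.png",o2)
E
```

```text
t: 2.67
eef_pos: [519.0, 121.2, 129.3]
tcp_rot: [-3.141, -0.001, -0.35]
ft_force: [-0.4, 0.4, -0.2]
opening: 0.007
grip_force: 0.0
rows [-1.2 -5.   4.3] yaw now -20.04 turn None
[2.6667, 2.7167, 2.7667] 2.8167
[577.00646121 108.16019169] 75.46062588953133 69
```

View pics/c3.png

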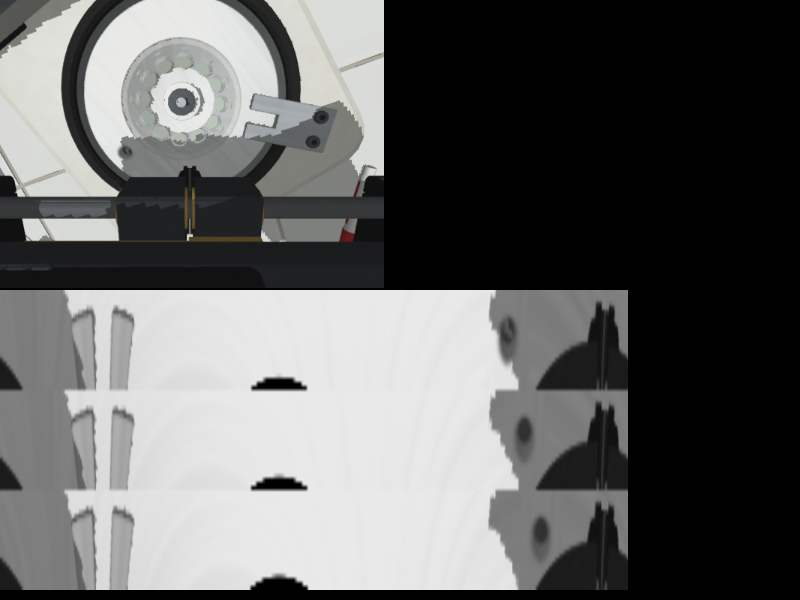

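```bash
python3 -m crank '[[0,0,5,0,0],[0,0,10,0,0],[0,0,11,0,0],[0,0,11,0,0],[0,0,11,0,0]]'; python3 -m crank '[[0,0,0.5,0,0],[0,0,1,0,0]]'; python3 -m crank '[[0,0,0.5,0,0],[0,0,1,0,0]]'; cat > look.py <<'E'
from cell import env;from h import *
import sys
C=[577,107];W=[];T=[]
for i in range(int(sys.argv[1])):
    T.append(env.state()["t"]);W.append(env.read_camera("wrist"))
o=[]
for t,c in zip(T,W):
    A,v=holeang(c,C)
    b=v[:,8:16].mean(1)                      # r 58..66
    loc=np.array([min(b[(i-22)%628],b[(i+22)%628]) for i in range(628)])
    d=loc-b; d[(A>2.05)|(A<-2.7)]=0
    if len(sys.argv)<3: d[(A>-2.55)&(A<-1.7)]=0
    k=d.argmax();w=np.clip(d[max(k-12,0):k+13]-d[k]*.3,0,None);a=(A[max(k-12,0):k+13]*w).sum()/w.sum()
    o.append(f"t{t:.3f} a{a:.3f} d{d[k]:.0f}")
s=env.state();print(o,s["eef_pos"].round(1),s["ft_force"].round(1));np.savez("last.npz",**c)
E
python3 look.py 3
```

```text
t: 3.23
eef_pos: [518.9, 121.9, 117.3]
tcp_rot: [3.141, 0.0, -0.351]
ft_force: [0.7, 0.0, 0.2]
opening: 0.003
grip_force: 0.0
t: 3.4
eef_pos: [519.0, 121.9, 116.7]
tcp_rot: [-3.142, -0.0, -0.351]
ft_force: [-0.1, -1.3, 0.2]
opening: 0.005
grip_force: 0.0
t: 3.57
eef_pos: [519.0, 121.9, 115.6]
tcp_rot: [3.142, -0.0, -0.351]
ft_force: [-0.2, 0.2, 0.3]
opening: 0.004
grip_force: 0.0Traceback (most recent call last):
  File "look.py", line 11, in <module>
    d=loc-b; d[(A>2.05)|(A<-2.7)]=0
      ~~~^~
ValueError: operands could not be broadcast together with shapes (628,) (629,)
```

```bash
sed -i 's/%628/%len(b)/g; s/range(628)/range(len(b))/' look.py; python3 -m crank '[[0,0,0.4,0,0],[0,0,0.4,0,0]]'; python3 look.py 4; python3 -m crank '[[0,0,0.3,0,0],[0,0,0.3,0,0]]'; python3 look.py 4
```

```text
t: 3.88
eef_pos: [518.9, 121.8, 115.2]
tcp_rot: [3.141, -0.0, -0.351]
ft_force: [-0.1, -0.0, 0.0]
opening: 0.005
grip_force: 0.0
['t3.883 a-0.342 d159', 't3.933 a-0.181 d160', 't3.983 a-0.021 d162', 't4.033 a0.140 d162'] [518.9 121.8 115.2] [0.4 0.2 0.9]
t: 4.25
eef_pos: [518.9, 121.8, 114.9]
tcp_rot: [3.141, 0.0, -0.351]
ft_force: [0.5, 0.7, 0.1]
opening: 0.004
grip_force: 0.0
['t4.250 a0.825 d159', 't4.300 a0.982 d159', 't4.350 a1.137 d156', 't4.400 a1.292 d157'] [518.9 121.9 114.9] [-0.3 -0.6  0.2]
```

```bash
python3 -m crank '[[0,0,0.3,0,0],[0,0,0.3,0,0]]'; python3 look.py 3;  python3 -m crank '[[0,0,0,0,0],[0,0,0,0,0],[0,0,0,0,0],[0,0,0,0,0],[0,0,0,0,0],[0,0,0,0,0]]'; python3 look.py 3
```

```text
t: 4.62
eef_pos: [519.0, 121.8, 114.6]
tcp_rot: [3.141, -0.0, -0.351]
ft_force: [-0.0, -1.2, 1.6]
opening: 0.005
grip_force: 0.6
['t4.617 a1.943 d65', 't4.667 a2.032 d59', 't4.717 a-2.607 d3'] [519.  121.8 114.7] [-0.2 -1.   1. ]
t: 5.27
eef_pos: [519.0, 121.8, 114.6]
tcp_rot: [3.142, -0.0, -0.351]
ft_force: [-0.9, -1.3, 0.8]
opening: 0.006
grip_force: 0.6
['t5.267 a-1.385 d7', 't5.317 a-1.315 d6', 't5.367 a-2.692 d11'] [518.9 121.9 114.6] [ 0.2 -0.7  2.1]
```

```bash
python3 -m crank '[[0,0,-0.3,0,0],[0,0,-0.3,0,0]]'; python3 look.py 3 ; python3 -m crank '[[0,0,0,0,0],[0,0,0,0,0],[0,0,0,0,0]]'; python3 look.py 3
```

```text
t: 5.58
eef_pos: [518.9, 121.9, 114.9]
tcp_rot: [3.142, 0.0, -0.351]
ft_force: [0.5, 0.0, 0.2]
opening: 0.005
grip_force: 0.0
['t5.583 a-2.579 d60', 't5.633 a-2.558 d45', 't5.683 a-0.876 d7'] [518.9 121.9 114.8] [ 0.3  0.1 -0.8]
t: 5.98
eef_pos: [518.9, 121.8, 114.9]
tcp_rot: [3.142, -0.0, -0.351]
ft_force: [0.3, 0.2, -0.1]
opening: 0.002
grip_force: 0.0
['t5.983 a-0.564 d7', 't6.033 a-0.512 d7', 't6.083 a-0.463 d7'] [518.9 121.9 114.9] [-0.   0.6 -0.3]
```

```bash
python3 look.py 2 s ; python3 -m crank '[[0,0,0,0,0],[0,0,0,0,0],[0,0,0,0,0],[0,0,0,0,0],[0,0,0,0,0],[0,0,0,0,0],[0,0,0,0,0],[0,0,0,0,0],[0,0,0,0,0],[0,0,0,0,0]]'; python3 look.py 2;python3 look.py 2 s
```

```text
['t6.133 a-1.927 d56', 't6.183 a-1.898 d61'] [518.9 121.9 114.9] [-0.2 -0.7  0.5]
t: 7.07
eef_pos: [518.9, 121.8, 114.9]
tcp_rot: [3.141, -0.0, -0.351]
ft_force: [0.7, -0.1, 0.3]
opening: 0.01
grip_force: 0.0
['t7.067 a-1.054 d151', 't7.117 a-1.009 d153'] [518.9 121.8 114.9] [ 0.1  0.6 -0. ]
['t7.167 a-0.961 d152', 't7.217 a-0.912 d154'] [518.9 121.8 114.9] [ 0.4 -0.5  0.1]
```

```bash
for i in 1 2 3 4; do python3 -m crank '[[0,0,0,0,0],[0,0,0,0,0],[0,0,0,0,0],[0,0,0,0,0],[0,0,0,0,0],[0,0,0,0,0],[0,0,0,0,0],[0,0,0,0,0],[0,0,0,0,0],[0,0,0,0,0]]' | head -1; done; python3 look.py 2;
```

```text
t: 8.1
t: 8.93
t: 9.77
t: 10.6
['t10.600 a1.828 d55', 't10.650 a1.865 d66'] [519.  121.8 114.9] [-0.3 -0.7 -0.1]
```

```bash
for i in 1 2 ; do python3 -m crank '[[0,0,0,0,0],[0,0,0,0,0],[0,0,0,0,0],[0,0,0,0,0],[0,0,0,0,0],[0,0,0,0,0],[0,0,0,0,0],[0,0,0,0,0],[0,0,0,0,0],[0,0,0,0,0]]' | head -1; done; python3 -m crank '[[0,0,0,0,0],[0,0,0,0,0],[0,0,0,0,0],[0,0,0,0,0],[0,0,0,0,0],[0,0,0,0,0],[0,0,0,0,0],[0,0,0,0,0],[0,0,0,0,0]]' | head -1;python3 look.py 2 s
```

```text
t: 11.53
t: 12.37
t: 13.12
['t13.117 a-1.899 d63', 't13.167 a-1.899 d63'] [518.9 121.8 114.9] [-0.1 -0.4  0.2]
```

```bash
cat > slot.py <<'E'
from cell import env;from h import *
c=env.read_camera("wrist");np.savez("last.npz",**c)
A,v=holeang(c,[577,107]);b=v[:,8:16].mean(1);i=(A>-2.75)&(A<-1.75)
print("t",env.state()["t"],env.state()["ft_force"].round(1));print(" ".join(f"{a:.2f}:{x:.0f}" for a,x in zip(A[i][::2],b[i][::2])))
E
python3 slot.py; python3 -m crank '[[0,0,0,0,0],[0,0,0,0,0]]' | head -1;python3 slot.py
```

```text
t 13.2667 [ 0.8 -1.1  0.7]
-2.74:68 -2.72:89 -2.70:114 -2.68:124 -2.66:127 -2.64:124 -2.62:124 -2.60:125 -2.58:126 -2.56:126 -2.54:126 -2.52:126 -2.50:126 -2.48:126 -2.46:126 -2.44:117 -2.42:112 -2.40:118 -2.38:143 -2.36:168 -2.34:166 -2.32:162 -2.30:162 -2.28:164 -2.26:165 -2.24:162 -2.22:117 -2.20:178 -2.18:215 -2.16:216 -2.14:217 -2.12:218 -2.10:219 -2.08:220 -2.06:221 -2.04:163 -2.02:166 -2.00:171 -1.98:172 -1.96:169 -1.94:164 -1.92:162 -1.90:164 -1.88:166 -1.86:165 -1.84:171 -1.82:198 -1.80:220 -1.78:220 -1.76:222
t: 13.43
t 13.4833 [0.2 0.1 0.1]
-2.74:76 -2.72:69 -2.70:65 -2.68:63 -2.66:63 -2.64:64 -2.62:68 -2.60:89 -2.58:115 -2.56:125 -2.54:127 -2.52:125 -2.50:124 -2.48:126 -2.46:126 -2.44:117 -2.42:111 -2.40:118 -2.38:143 -2.36:168 -2.34:166 -2.32:162 -2.30:162 -2.28:164 -2.26:165 -2.24:162 -2.22:117 -2.20:180 -2.18:216 -2.16:217 -2.14:216 -2.12:216 -2.10:216 -2.08:216 -2.06:216 -2.04:160 -2.02:166 -2.00:171 -1.98:172 -1.96:169 -1.94:164 -1.92:162 -1.90:164 -1.88:166 -1.86:165 -1.84:172 -1.82:196 -1.80:218 -1.78:219 -1.76:220
```

```bash
 python3 -m crank '[[0,0,0,0,0],[0,0,0,0,0],[0,0,0,0,0],[0,0,0,0,0],[0,0,0,0,0]]' | head -1;python3 slot.py
```

```text
t: 13.9
t 13.95 [-0.8  0.9 -0.1]
-2.74:124 -2.72:124 -2.70:124 -2.68:124 -2.66:125 -2.64:124 -2.62:125 -2.60:125 -2.58:125 -2.56:124 -2.54:120 -2.52:106 -2.50:82 -2.48:72 -2.46:66 -2.44:74 -2.42:100 -2.40:118 -2.38:143 -2.36:168 -2.34:166 -2.32:162 -2.30:162 -2.28:164 -2.26:166 -2.24:162 -2.22:117 -2.20:182 -2.18:218 -2.16:220 -2.14:220 -2.12:219 -2.10:220 -2.08:219 -2.06:220 -2.04:161 -2.02:166 -2.00:171 -1.98:172 -1.96:169 -1.94:164 -1.92:162 -1.90:164 -1.88:166 -1.86:165 -1.84:169 -1.82:194 -1.80:217 -1.78:218 -1.76:219
```

```bash
 python3 -m crank '[[0,0,0,0,0],[0,0,0.3,0,0],[0,0,0.3,0,0],[0,0,0.3,0,0]]' | head -1;python3 slot.py|tr ' ' '\n'|sed -n '1,3p;24,42p'|tr '\n' ' '; python3 slot.py|tr ' ' '\n'|sed -n '24,42p'|tr '\n' ' '
```

```text
t: 14.28
t 14.3333 [-0.5 -2.40:117 -2.38:145 -2.36:168 -2.34:166 -2.32:162 -2.30:162 -2.28:164 -2.26:165 -2.24:162 -2.22:107 -2.20:103 -2.18:191 -2.16:217 -2.14:220 -2.12:218 -2.10:217 -2.08:218 -2.06:220 -2.04:160 -2.44:115 -2.42:110 -2.40:116 -2.38:145 -2.36:168 -2.34:166 -2.32:162 -2.30:162 -2.28:164 -2.26:165 -2.24:163 -2.22:108 -2.20:99 -2.18:185 -2.16:217 -2.14:220 -2.12:218 -2.10:217 -2.08:218
```

```bash
python3 -m crank '[[0,0,0.4,0,0],[0,0,0.4,0,0]]' ;python3 slot.py|tr ' ' '\n'|sed -n '1,5p;33,42p'|tr '\n' ' '; python3 slot.py|tr ' ' '\n'|sed -n '1,5p;33,42p'|tr '\n' ' '
```

```text
t: 14.55
eef_pos: [519.0, 121.9, 114.2]
tcp_rot: [3.142, -0.0, -0.351]
ft_force: [-1.1, -0.2, 2.7]
opening: 0.004
grip_force: 1.3
t 14.6 [-1.2 -0.4  -2.24:162 -2.22:107 -2.20:99 -2.18:189 -2.16:217 -2.14:220 -2.12:218 -2.10:217 -2.08:218 -2.06:220 t 14.65 [ 0.4 -0.3 -2.26:165 -2.24:163 -2.22:107 -2.20:98 -2.18:190 -2.16:217 -2.14:220 -2.12:218 -2.10:217 -2.08:218
```

Stopped, 0.155 rad short. Drag it gently counter-clockwise about 9.3 mm.

```bash
python3 -m crank '[[0,0.2,0,0,0],[0.1,0.8,0,0,0],[0.2,1.7,0,0,0],[0.3,2.9,0,0,0],[0.6,4.4,0,0,0],[0.9,5.8,0,0,0],[1.2,7.1,0,0,0],[1.4,8.1,0,0,0],[1.6,8.9,0,0,0],[1.7,9.3,0,0,0]]' ; python3 -m crank '[[0,0,0,0,0],[0,0,0,0,0],[0,0,0,0,0]]'|sed -n '2p;4p';python3 slot.py|tr ' ' '\n'|sed -n '1,5p;28,46p'|tr '\n' ' '; python3 - <<'E'
import numpy as np,cv2;from h import *
c=dict(np.load("last.npz"));p=proj(c,[545,52.3,106]).astype(int);print(p)
i=c["img"][max(p[1]-50,0):p[1]+50,p[0]-65:p[0]+65];cv2.imwrite("pics/c4.png",cv2.resize(i,None,fx=6,fy=6,interpolation=2))
E
```

```text
t: 15.48
eef_pos: [517.3, 112.4, 114.2]
tcp_rot: [3.142, -0.0, -0.351]
ft_force: [0.8, 0.3, 2.2]
opening: 0.008
grip_force: 1.4
eef_pos: [517.3, 112.5, 114.2]
ft_force: [-0.5, -0.3, 2.7]
t 15.7833 [-0.1 -0.3  -2.32:159 -2.30:159 -2.28:162 -2.26:163 -2.24:156 -2.22:98 -2.20:102 -2.18:91 -2.16:92 -2.14:90 -2.12:89 -2.10:87 -2.08:89 -2.06:95 -2.04:125 -2.02:165 -2.00:169 -1.98:169 -1.96:165 [344 162]
```

View pics/c4.png

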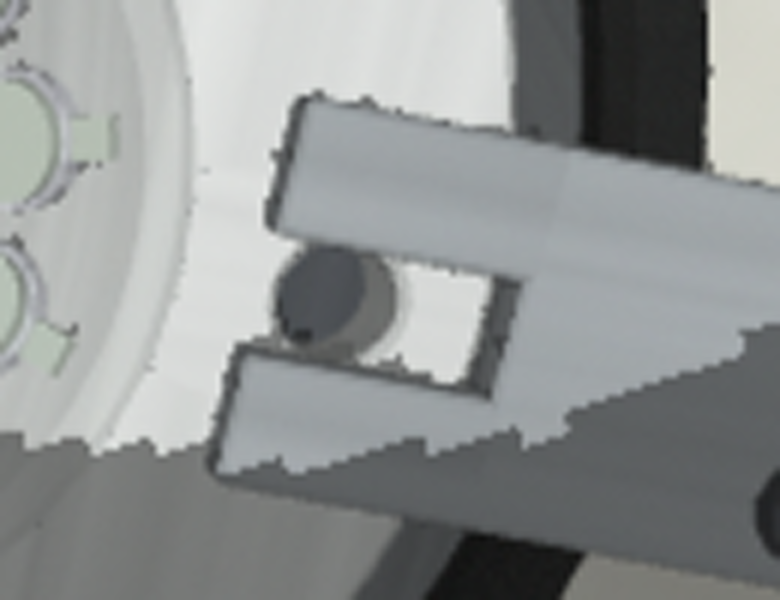

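```bash
python3 -m crank '[[0,0,-1,0,0],[0,0,-3,0,0],[0,0,-15,0,0],[0,0,-45,0,20]]' | sed -n '1,2p'; python3 slot.py|tr ' ' '\n'|sed -n '1,5p;28,46p'|tr '\n' ' '; python3 -m crank '[[103,420,-30,0,40],[103,420,-30,0,40],[103,420,-30,0,40],[103,420,-30,0,40],[103,420,-30,0,40],[103,420,-30,0,40],[103,420,-30,0,40],[103,420,-30,0,40],[103,420,-30,0,40],[103,420,-30,0,40]]' |sed -n '1,2p'; python3 - <<'E'
from cell import env;from h import *
go(env.state(),469.7,-317.7,150)
E
```

```text
t: 16.12
eef_pos: [515.8, 112.4, 156.9]
t 16.1667 [2.7 0.1 5. -2.32:163 -2.30:163 -2.28:165 -2.26:166 -2.24:160 -2.22:112 -2.20:92 -2.18:86 -2.16:88 -2.14:86 -2.12:83 -2.10:85 -2.08:86 -2.06:93 -2.04:124 -2.02:167 -2.00:172 -1.98:172 -1.96:169 t: 17.0
eef_pos: [470.7, -302.6, 188.3]
rows [ 4.3 14.5 38.3] yaw now -20.13 turn None
```

```bash
python3 -m crank '[[4,15,20,0,40],[4,15,38,0,40],[4,15,38,0,40],[4,15,38,0,40],[4,15,38,0,40]]' |sed -n '1,2p'; python3 - <<'E'
from cell import env;from h import *
c=env.read_camera("wrist");np.savez("w5.npz",**c);s=env.state();print(s["eef_pos"],s["tcp_rot"],env.state()["opening"]);cv2.imwrite("pics/c5.png",c["img"])
e=s["eef_pos"]
for z in(150,131,74):print(z,proj(c,[e[0],e[1],z]))
print(proj(c,[469.7,-317.7,74]))
E
```

```text
t: 17.42
eef_pos: [470.3, -315.6, 150.8]
[ 470.53074078 -315.62625761  151.12278936] [ 3.14113942e+00 -1.15534201e-03 -3.50173620e-01] 0.42399119763944804
150 [254.07800698 251.37960339]
131 [253.94418744 238.06604325]
74 [253.66674008 210.46310801]
[256.56437041 210.5475857 ]
```

View pics/c5.png

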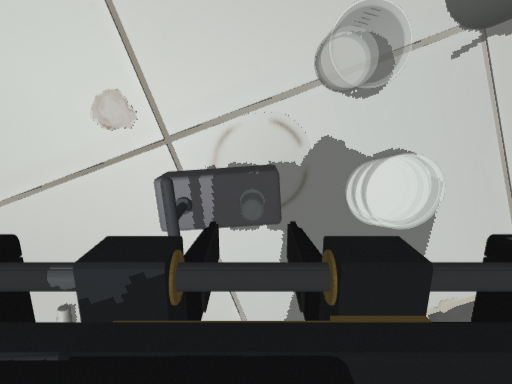

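```bash
python3 - <<'E'
from h import *
c=dict(np.load("w5.npz"));im=c["img"][160:240,145:295]
g=cv2.createCLAHE(4,(2,2)).apply(cv2.cvtColor(im,cv2.COLOR_BGR2GRAY));cv2.imwrite("pics/c6.png",cv2.resize(g,None,fx=5,fy=5,interpolation=2))
for v in(195,199,203):print(v,ray(c,251,v,74))
print(c["K"][0,0],c["pose"][:3,3])
E
```

```text
195 [ 482.75210367 -317.92659586]
199 [ 479.80123139 -316.84261748]
203 [ 476.83095738 -315.75151204]
309.53230692699367 [ 534.99155842 -338.44920041  302.71953292]
```

View pics/c6.png

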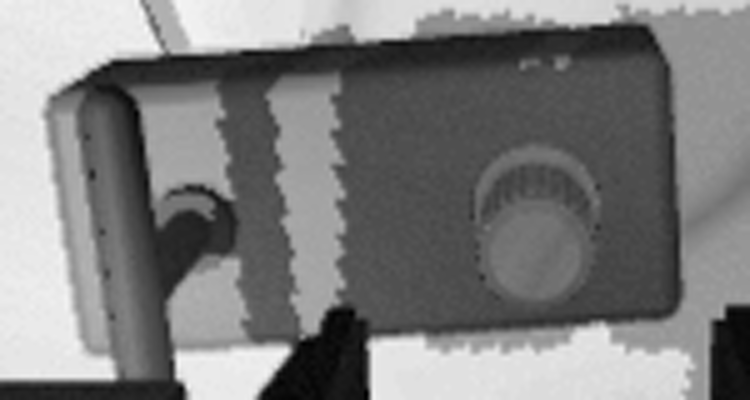

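```bash
python3 -m crank '[[0,0.5,40,0,40],[0,0.5,70,0,40],[0,0.5,85,0,40],[0,0.5,85,0,40],[0,0.5,85,0,40],[0,0.5,85,0,10],[0,0.5,85,0,10],[0,0.5,85,0,10],[0,0.5,85,0,10],[0,0.5,85,0,10]]'; python3 - <<'E'
from cell import env;print(env.state()["opening"]*95.1)
E
```

```text
t: 18.3
eef_pos: [470.2, -316.7, 66.0]
tcp_rot: [3.141, -0.001, -0.351]
ft_force: [-0.4, 1.4, 8.5]
opening: 0.18
grip_force: 30.0
17.095391206870417
```

```bash
python3 -m crank '[[0,0,-20,0,10],[0,0,-50,0,10],[0,0,-90,0,10],[0,0,-124,0,10],[0,0,-124,0,10]]'; python3 -m crank '[[-57,-372,0,0,10],[-57,-372,0,0,10],[-57,-372,0,0,10],[-57,-372,0,0,10],[-57,-372,0,0,10],[-57,-372,0,0,10],[-57,-372,0,0,10],[-57,-372,0,0,10],[-57,-372,0,0,10],[-57,-372,0,0,10]]'|sed -n '1,2p;5,6p';python3 - <<'E'
from cell import env;from h import *
go(env.state(),545,52.5,172)
E
```

```text
t: 18.72
eef_pos: [471.5, -317.9, 195.5]
tcp_rot: [3.138, -0.009, -0.351]
ft_force: [0.5, -0.1, -0.7]
opening: 0.184
grip_force: 30.0
t: 19.55
eef_pos: [544.7, 58.0, 188.8]
opening: 0.184
grip_force: 30.0
rows [ 2.2  5.1 16.8] yaw now -19.86 turn None
```

```bash
python3 -m crank '[[0,0,10,0,10],[0,0,18,0,10],[0,0,18,0,10],[0,0,18,0,10],[0,0,18,0,10],[0,0,18,0,10]]'|sed -n '1,2p;5,6p';python3 - <<'E'
from cell import env;from h import *
s=env.state();go(s,545,52.5,172)
c=env.read_camera("wrist");np.savez("w7.npz",**c);e=s["eef_pos"]
p=proj(c,[545,52.5,106]).astype(int);print("slot",p,"nose",proj(c,[e[0],e[1],e[2]-54]))
x,y=p[0]-65,p[1]-50;print("crop origin",x,y)
cv2.imwrite("pics/c7.png",cv2.resize(c["img"][y:y+100,x:x+130],None,fx=6,fy=6,interpolation=2))
E
```

```text
t: 20.05
eef_pos: [544.4, 51.4, 171.2]
opening: 0.18
grip_force: 30.0
rows [ 0.2 -1.2 -0.8] yaw now -20.21 turn None
slot [252 214] nose [253.88759861 220.03017981]
crop origin 187 164
```

View pics/c7.png

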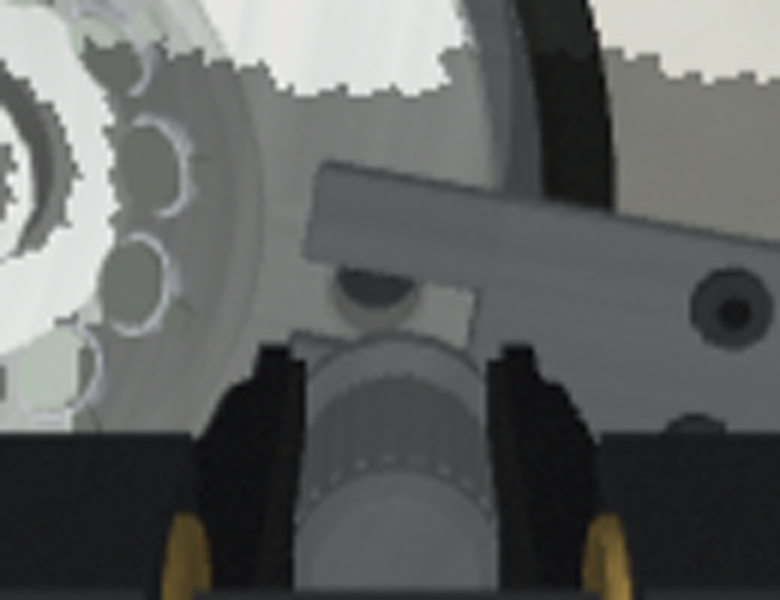

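```bash
python3 - <<'E'
from cell import env;from h import *
c=dict(np.load("w5.npz"));d=dict(np.load("w7.npz"));s=env.state()
b=np.array([470.2,-316.7])-ray(c,252,210,74);print("bias",b)
h=ray(d,248.9,211.6,96)+b;print("hole",h);go(s,*h,160);print(s["eef_pos"])
# slot end edges: top-face far prong line and closed end
c=dict(np.load("last.npz"))
print("before, hole",ray(c,279+337/6,112+300/6,96)+b)
E
```

```text
bias [-1.12114028 -2.15190382]
hole [544.3150089   52.89161895]
rows [-0.5 -1.1 11.3] yaw now -20.19 turn None
[544.42229976  51.62922616 171.28398385]
before, hole [532.26764055  43.93922521]
```

```bash
python3 -m crank '[[-0.2,-1.2,4,0,10],[-0.2,-1.2,8,0,10],[-0.2,-1.2,10,0,10],[-0.2,-1.2,10,0,10]]'|sed -n '1,6p'; python3 -m crank '[[0,0,1.5,0,10],[0,0,3,0,10],[0,0,4.5,0,10],[0,0,5,0,10],[0,0,5,0,10]]'|sed -n '1,6p'
```

```text
t: 20.43
eef_pos: [544.3, 53.6, 160.4]
tcp_rot: [3.141, 0.001, -0.351]
ft_force: [-0.1, 0.3, -1.7]
opening: 0.183
grip_force: 30.0
t: 20.85
eef_pos: [544.5, 53.6, 155.9]
tcp_rot: [3.141, 0.0, -0.351]
ft_force: [-0.2, 0.1, -1.7]
opening: 0.183
grip_force: 30.0
```

```bash
python3 -m crank '[[0,0,1,0,10],[0,0,2,0,10],[0,0,3,0,10],[0,0,4,0,10],[0,0,4,0,10]]'|sed -n '1,4p'; python3 - <<'E'
from cell import env;from h import *
c=env.read_camera("wrist");np.savez("w8.npz",**c);s=env.state();print(s["eef_pos"],s["ft_force"])
p=proj(c,[545,52.5,106]).astype(int)
x,y=p[0]-65,p[1]-60;print("crop origin",x,y)
cv2.imwrite("pics/c8.png",cv2.resize(c["img"][y:y+100,x:x+130],None,fx=6,fy=6,interpolation=2))
E
```

```text
t: 21.27
eef_pos: [544.4, 53.6, 151.8]
tcp_rot: [3.141, 0.0, -0.351]
ft_force: [0.2, 0.1, -1.9]
[544.46823679  53.57264519 151.95010895] [-0.44998742 -0.27969203 -2.09532427]
crop origin 190 162
```

View pics/c8.png

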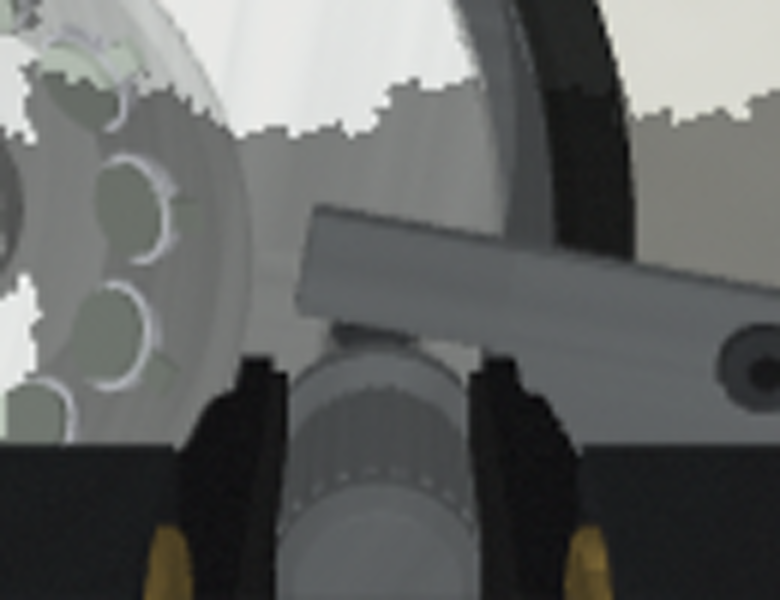

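```bash
python3 -m crank '[[0,0,1,0,10],[0,0,2,0,10],[0,0,3,0,10],[0,0,3.5,0,10],[0,0,3.5,0,10]]'|sed -n '1,4p';python3 -m crank '[[0,0,1,0,10],[0,0,2,0,10],[0,0,2,0,10]]'|sed -n '2p;4p';
```

```text
t: 21.73
eef_pos: [544.4, 53.6, 148.4]
tcp_rot: [3.141, 0.0, -0.351]
ft_force: [-0.6, 0.5, -1.7]
eef_pos: [544.4, 53.6, 146.4]
ft_force: [-0.4, -0.5, -0.5]
```

```bash
python3 -m crank '[[0,0,1,0,10],[0,0,2,0,10],[0,0,2,0,10]]'|sed -n '2p;4p';python3 -m crank '[[0,0,1,0,10],[0,0,2,0,10],[0,0,2,0,10]]'|sed -n '2p;4p'
```

```text
eef_pos: [544.4, 53.6, 144.3]
ft_force: [-1.2, 0.8, -1.4]
eef_pos: [544.4, 53.6, 142.4]
ft_force: [-0.4, -0.9, -1.9]
```

Shank is in the hole with no side force; go on down to the collar.

```bash
python3 -m crank '[[0,0,1,0,10],[0,0,2,0,10],[0,0,3,0,10],[0,0,4,0,10],[0,0,4,0,10]]'|sed -n '2p;4p';python3 -m crank '[[0,0,1,0,10],[0,0,2,0,10],[0,0,3,0,10],[0,0,4,0,10],[0,0,4.5,0,10],[0,0,4.5,0,10]]'|sed -n '2p;4p'; python3 -m crank '[[0,0,0.5,0,10],[0,0,0.5,0,10]]'|sed -n '2p;4p'
```

```text
eef_pos: [544.4, 53.6, 138.3]
ft_force: [0.1, -0.5, -1.2]
eef_pos: [544.5, 53.6, 133.9]
ft_force: [0.1, 0.6, -1.2]
eef_pos: [544.5, 53.6, 133.5]
ft_force: [-0.4, 1.1, -1.6]
```

```bash
for i in 1 2; do python3 -m crank '[[0,0,0.5,0,10],[0,0,0.5,0,10]]'|sed -n '2p;4p'; done
```

```text
eef_pos: [544.5, 53.6, 133.0]
ft_force: [0.1, -1.0, -1.4]
eef_pos: [544.5, 53.6, 132.5]
ft_force: [0.1, 0.5, -0.9]
```

```bash
for i in 1 2; do python3 -m crank '[[0,0,0.4,0,10],[0,0,0.4,0,10]]'|sed -n '2p;4p'; done
```

```text
eef_pos: [544.5, 53.6, 132.1]
ft_force: [0.7, -1.7, -1.2]
eef_pos: [544.5, 53.6, 132.1]
ft_force: [-0.1, -0.4, 3.7]
```

```bash
python3 -m crank '[[0,0,0,0,20],[0,0,0,0,24],[0,0,0,0,32],[0,0,0,0,32],[0,0,0,0,32]]'|sed -n '1,6p'; python3 -m crank '[[0,0,-5,0,32],[0,0,-20,0,32],[0,0,-50,0,32],[0,0,-80,0,32],[-30,0,-80,0,32],[-30,0,-80,0,32],[-30,0,-80,0,32]]'|sed -n '1,6p'; python3 - <<'E'
from cell import env;from h import *
c=env.read_camera("wrist");d=env.read_camera("side")
p=proj(c,[545,52.5,106]).astype(int);q=proj(d,[545,52.5,120]).astype(int)
f=lambda c,p:cv2.resize(cv2.copyMakeBorder(c["img"],60,60,60,60,0)[p[1]:p[1]+120,p[0]:p[0]+120],(400,400),interpolation=2)
cv2.imwrite("pics/c9.png",np.hstack([f(c,p),f(d,q)]))
E
```

```text
t: 24.65
eef_pos: [544.5, 53.6, 131.7]
tcp_rot: [3.142, -0.0, -0.351]
ft_force: [-0.9, -0.4, -0.4]
opening: 0.325
grip_force: 0.0
t: 25.23
eef_pos: [515.7, 64.2, 212.5]
tcp_rot: [-3.141, -0.001, -0.351]
ft_force: [-0.1, 1.0, -1.5]
opening: 0.336
grip_force: 0.0
```

View pics/c9.png

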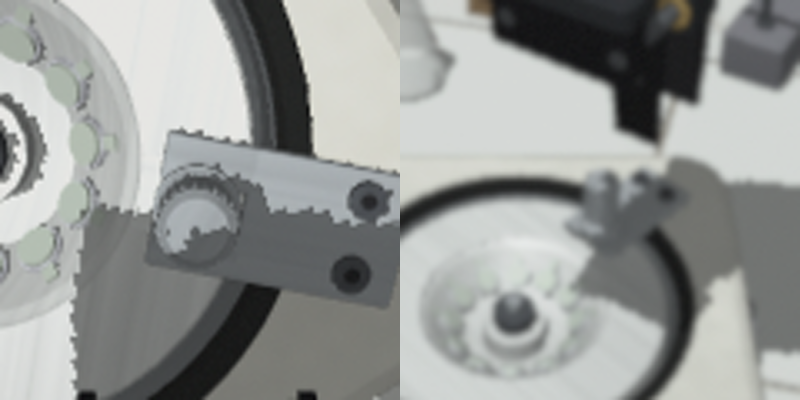

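The pictures show the pin upright with its collar on the bracket (left (197,215), right (600,205)) and the gripper clear.

```bash
python3 -c "
from cell import env;print(env.job_done())"
```

```text
the job is handed in; nothing more can be done
None
```

I braked the rotor to a stop, nudged its hole about 9 mm into line with the slot by light fingertip contact, then lowered the lock pin through slot and hole with almost no force until its collar lay on the bracket, let go, backed clear and handed the job in at about 25 s.

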